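# Find the full tea tin by its weight, rack the others

## Robot

A 6-joint arm with a two-finger parallel gripper is mounted at the origin on a cart in front of the work surface, level with it; the furniture and walls round the work are solid. World frame = base frame: x ahead of the robot, y to its left, z up, the work surface at z = 0. Lengths are in m, angles in rad, forces in N, time in s.
With the tool pointing down it reaches from about 0.35 to 0.975 m from the base axis. Payload 4.9 kg.
Tool frame: the origin (TCP) lies on the front face of the gripper's body, between the roots of the fingers; the fingertips stand ctrl.tip_extent ahead of it and the grasp point (between the pads) lies 54 mm ahead of it (ctrl.tip_extent is the distance from the TCP to the fingertips, in m); z points along the fingers, y is the line along which they close (so a half turn about z gives the same grasp; the last joint's range is limited). The gripper opens to 85 mm and grips with 20 to 120 N. Pads are 22 mm wide; open, the fingers measure 114 mm over their backs; the gripper's body (76 mm by 85 mm) begins 54 mm behind the grasp point. The pads swing forward as they close: fully open they stand 13 mm farther back than shut.
Start: joints at [1.21, 0.053, 1.613, -0, 1.476, -0.119], TCP at [0.15, 0.607, 0.304] pointing down, gripper open.
Joint ranges: [-3.01, 3.01], [-1.01, 2.22], [0.06, 2.58], [-1.02, 4.17], [0.09, 2.62], [-3.14, 3.14]. Speed limits (rad/s): [2.57, 2.57, 3.14, 3.14, 3.14, 3.14].

## Interface

Orientations are given as a rotation vector (axis times angle).
In Python, from station import ctrl gives the robot as it stands.
- The arm moves only by the tool apply_moves, never from a script. Its argument "rows" is one flat list of numbers, 6 for each row, row after row: the shift along the tool's x, y, z normalised to -1 to 1, where 1 is 0.6 m, then the turn, a rotation vector about the tool's x, y, z normalised to -1 to 1, where 1 is 90 degrees. A call has 1 to 20 rows; each row is the pose to reach, as a shift and turn from the pose commanded when the call began, along the tool's axes at that moment; what a row does not reach only later rows make up. A row lasts 1/10 s, in which the tool goes at most 50 mm and 8.59 degrees, less where a joint would pass 70% of its speed; a pose out of reach is approached as far as the arm can. A call with a number of a shift or a turn outside -1 to 1 is refused whole. A call with a gripper value outside its range is refused whole. "grip" is the opening, from 0 (shut) to 1 (fully open), set as the call begins (left out, the last holds). The fingers move at their own pace and stop on an object; "grip_force" is the grip in N (left out, the last holds). Time passes only in rows, so rows that repeat a pose let the fingers close. It gives the time, the measured TCP pose, the force, the opening and the grip force at its end, in the units of the state.
- ctrl.get_obs(): the state, without advancing time (a new reading comes with each control period).
- ctrl.get_image(name): name is "scene" or "side" or "wrist"; returns (picture, depth): 420x560x3 uint8, blue, green, red; 420x560 float32, m along the optical axis (not along the pixel's ray), 0 where there is no reading.
- ctrl.camera_model(name): a dict with "mtx" (3x3 intrinsics, pixels), "k1" (the pictures are not rectified: a ray, as slopes to the right and down, at radius r is drawn at 1 + k1 r^2 times it, then the intrinsics apply), "R" (3x3) and "t" (3): a world point X has camera coordinates R X + t; the wrist camera has in their place "tool_from_camera" (4x4, takes a point from camera to tool coordinates, whose origin is the TCP and whose axes are the flange's). Camera axes: x right, y down, z forward; pixel columns grow to the right and rows downward; lengths in m; the calibration is good to about 2 mm. A picture is of the moment at which its call begins: read the wrist's pose just before it. camera_model takes no time and is no camera call.
- ctrl.finish_job(): hands the job in; it is judged then, once.
The state is a dict: "t": time; "q": joint angles; "dq": joint speeds; "effort": joint torques, N m; "tool_pos": TCP position; "tool_rot": TCP orientation; "contact_force": force on the tool from outside, world axes, zero at the start; "wrist_torque": the same for the moment, N m; "opening": finger opening in m; "grip_force": force on a finger pad.
Only numpy, scipy, OpenCV 4.12 (cv2) and the standard library are available. Lean on these libraries where they do the work, as an engineer would, in place of code of your own. Each camera call takes 0.05 s, during which the arm holds its last target. There are 200 camera calls.

## Task

Three identical closed tea tins were left out on the worktop and only one of them is still full: heft them to find the heaviest by feel. Stand the two lighter tins upright in pockets of the wooden tin rack, seated flat on its floor and let go, and finish with the heaviest tin held up level in the gripper, a good 15 cm clear of the worktop, ready to be handed over - do not put it down at the end. Never drop a tin or tip it over, and leave the glass, the cup and the timer where they are.

Things in the scene. Friction and masses are not known exactly. Their poses are not given: they have to be found in the camera images.
- tin_a: closed green sheet-metal tea tin, 70 (x) x 98 (y) x 50 (z) mm; lid does not open. Origin: centre of underside; z up, y along the long side, label at -x. Body: x -33 to +31, y -47 to +47 mm. Lid, a little wider, from 38 mm up: x -35 to +31, y -49 to +49; so fingers across the short side meet 66 mm, centred 2 mm towards -x
- tin_b: tin of the same look, size and axes as tin_a. All three tins: upright on the worktop at the start, at any of three places, y axis within 0.6 rad of the world's; 0.14 to 0.45 kg each with contents (a wrapped round of pressed tea, which may shift a little). The full one is over 0.1 kg heavier than either other; those differ too; names and looks tell nothing
- tin_c: third tin of the same look, size and axes as tin_a; weights as told under tin_b. (The green box far back between toaster and kettle belongs to the room and is none of the three)
- tin_rack: fixed pale-wood rack, 84 (x) x 330 (y) x 24 (z) mm, and a steel bow 20 mm out at each end. Origin: centre of underside, on the worktop. Three pockets in a row along y, each 72 (x) x 102 (y) mm inside, walls 6 mm thick with tops 24 mm above the worktop, floors at 10 mm. A tin fits with its long side along y, either way round, 4 mm to spare each side
- pocket_0 (a point): centre of the floor of the rack's pocket at the +y end, 10 mm above the worktop; axes as the rack's
- pocket_1 (a point): centre of the floor of the rack's pocket at the middle, 10 mm above the worktop; axes as the rack's
- pocket_2 (a point): centre of the floor of the rack's pocket at the -y end, 10 mm above the worktop; axes as the rack's
- glass_short: bystander: short clear drinking glass, 84 mm across, 89 mm high, loose; origin at the centre of its underside
- espresso_cup: bystander: small striped cup with a handle, 65 x 88 x 50 mm, loose; origin at the centre of its underside
- kitchen_timer: bystander: round white wind-up timer with a grey dial, 59 mm across, 46 mm high, loose; origin at the centre of its underside
Not all that is in view belongs to the job. Leave any blue look-alike of the tin_c alone.

How it is judged:
By the outcome, as a careful person would: the job done as asked, in the order asked, and still so for the second after the job is handed in, while the arm keeps its last pose, push and grip.
It also fails if it takes over 67 s, if anything falls off the work surface, if the arm or the gripper's body presses on something with over 40 N, if the wrist force passes 120 N, or if a joint passes its speed limit or range.

## Working session

There is one attempt and no reset: what is moved stays moved. The work goes in short steps, Python scripts to look and compute and a tool call to move; the robot and the scene stay as the last step left them, time stands still between calls to the robot, and variables do not carry over. Pictures are saved under pics/ and viewed, at most 10 in all, crops included, and the job is handed in when it is done.

Besides the shell and the picture viewer there is one more tool, called after "Emit:" as name(argument=value, ...) on one line, values as JSON. apply_moves: Moves the arm, as the interface text tells. Its arguments: {"type":"object","properties":{"rows":{"type":"array","items":{"type":"number"}},"grip":{"type":"number"},"grip_force":{"type":"number"}},"required":["rows"]}

```bash
mkdir -p pics; ls; cat > h.py <<'E'
import numpy as np, cv2
from station import ctrl
from scipy.spatial.transform import Rotation as Ro
def cloud(name):
    o=ctrl.get_obs(); im,d=ctrl.get_image(name); m=ctrl.camera_model(name)
    K=np.array(m['mtx']); h,w=d.shape
    u,v=np.meshgrid(np.arange(w),np.arange(h))
    p=np.stack([u,v],-1).reshape(-1,1,2).astype(float)
    n=cv2.undistortPoints(p,K,np.array([m['k1'],0,0,0,0.])).reshape(h,w,2)
    X=np.dstack([n*d[...,None],d])
    if 'R' in m: W=(X-np.array(m['t']))@np.array(m['R'])
    else:
        T=np.array(m['tool_from_camera']); X=X@T[:3,:3].T+T[:3,3]
        W=X@Ro.from_rotvec(o['tool_rot']).as_matrix().T+o['tool_pos']
    W[d==0]=np.nan
    return im,W
E
python3 - <<'E'
from h import *
o=ctrl.get_obs(); print(o, ctrl.tip_extent); print(Ro.from_rotvec(o['tool_rot']).as_matrix().round(3))
for n in('scene','side'):
    im,W=cloud(n); cv2.imwrite(f'pics/{n}0.png',im); np.save(f'{n}0.npy',W)
    m=ctrl.camera_model(n); print(n,-np.array(m['R']).T@m['t'])
E
```

```text
pics
{'t': 0.0, 'q': array([ 1.21001302e+00,  5.33843968e-02,  1.61431402e+00,  9.44811384e-07,
        1.47600027e+00, -1.18990589e-01]), 'dq': array([ 4.93467994e-05, -3.61781485e-07,  1.18521050e-03,  1.43247045e-03,
       -1.93696572e-04,  4.37718659e-04]), 'effort': array([ 2.21860764e-04, -3.93675935e+01, -3.70178747e+01, -1.08047643e-04,
        6.79081189e-03,  2.54672085e-05]), 'tool_pos': array([0.14947524, 0.60636806, 0.30263383]), 'tool_rot': array([-0.37882208, -3.11816267,  0.00321256]), 'contact_force': array([-0.09055601, -0.83969178,  0.06911774]), 'wrist_torque': array([-0.04734438,  0.04045524,  0.0319871 ]), 'grip_force': 0.0, 'opening': 0.08546809532110242} 0.0726
[[-0.971  0.239 -0.001]
 [ 0.239  0.971 -0.002]
 [ 0.    -0.002 -1.   ]]
scene [-0.23029864 -0.50496618  0.74637702]
side [-0.01304652 -0.81670894  0.6633208 ]
```

View pics/scene0.png

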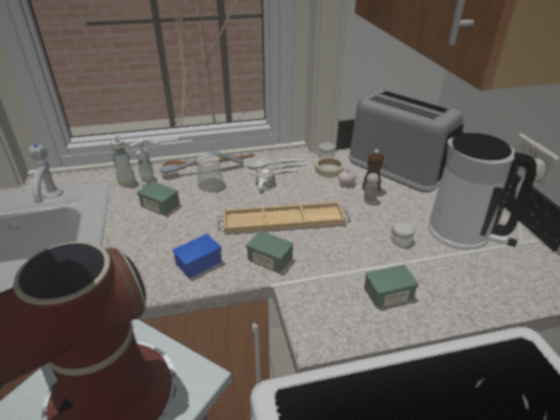

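View pics/side0.png

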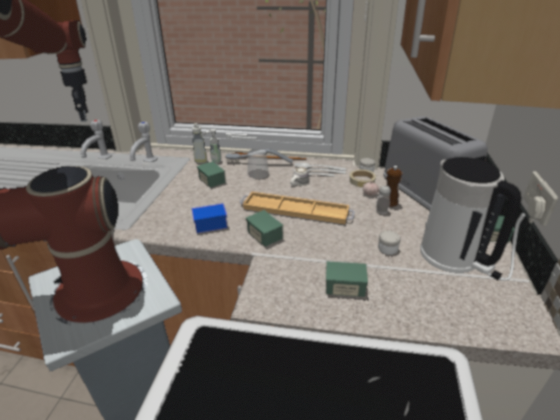

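The scene view shows the green tins at about (158,197), (270,250) and (390,285), with the blue look-alike at (198,256). The rack is at (285,217), the glass at (210,172), the cup near (265,180) and the timer at (402,235).

```bash
python3 - <<'E'
from h import *
def rect(P):
    return cv2.minAreaRect((P*1000).astype(np.float32))
for n,S in (('scene',{'t1':(158,197),'t2':(270,250),'t3':(390,285),'blue':(198,256)}),('side',{'t1':(211,175),'t2':(265,228),'t3':(346,279),'blue':(210,218)})):
    W=np.load(n+'0.npy'); im=cv2.imread(f'pics/{n}0.png')
    z=W[...,2]; fl=W[(abs(z)<.01)]; print(n,'table z',np.median(fl[:,2]))
    for k,(u,v) in S.items():
        box=np.zeros(z.shape,bool); box[v-30:v+30,u-40:u+40]=1
        b,g,r=[im[...,i].astype(int) for i in range(3)]
        col=(g>r+8) if k!='blue' else (b>r+40)
        m=box&(z>.04)&(z<.06)&col
        P=W[m]; print(k,len(P),P[:,2].mean().round(4),rect(P[:,:2]))
        # label side
        q=box&(z>.005)&(z<.036)&~col
        print('  label',W[q].mean(0).round(3), q.sum())
    b,g,r=[im[...,i].astype(int) for i in range(3)]
    m=(r>b+60)&(r>150)&(z>.003)&(z<.035)&(W[...,0]>.3)&(W[...,0]<1)
    nn,l,st,c=cv2.connectedComponentsWithStats(m.astype(np.uint8)); i=1+st[1:,4].argmax()
    P=W[(l==i)&(z>.018)]; print('rack',st[i],rect(P[:,:2]),P[:,2].mean())
for k,(u,v,dx) in {'glass':(210,170,16),'cup':(265,175,16),'timer':(402,233,14)}.items():
    W=np.load('scene0.npy'); s=W[v-dx:v+dx,u-dx:u+dx].reshape(-1,3); s=s[(s[:,2]>.02)&(s[:,2]<.1)]
    print(k,np.median(s,0).round(3),s.min(0).round(3),s.max(0).round(3))
E
```

```text
scene table z 0.0007342515469999322
t1 524 0.0503 ((494.9239807128906, 386.6188659667969), (204.7481231689453, 88.62092590332031), 71.67462158203125)
  label [0.52  0.407 0.022] 744
t2 771 0.0505 ((455.1520690917969, -50.25689697265625), (100.55377960205078, 70.14879608154297), 89.10391998291016)
  label [ 0.512 -0.006  0.016] 1224
t3 1036 0.0503 ((499.9336242675781, -343.7419738769531), (70.18312072753906, 99.63378143310547), 47.97908401489258)
  label [ 0.477 -0.349  0.02 ] 448
blue 889 0.05 ((350.5539855957031, 90.68282318115234), (73.85453796386719, 98.1329345703125), 70.58006286621094)
  label [0.428 0.094 0.015] 176
rack [266 211  36  13 316] ((555.03515625, 11.011659622192383), (3.7474522590637207, 0.0), 167.770751953125) 0.024187282180662018
side table z 0.0013139618305209474
t1 321 0.0509 ((462.1602478027344, 300.1141662597656), (411.3796691894531, 86.1627197265625), 68.63701629638672)
  label [0.546 0.477 0.017] 1037
t2 557 0.0503 ((443.3488464355469, -12.25457763671875), (85.38136291503906, 182.06285095214844), 16.11699104309082)
  label [0.544 0.035 0.015] 1124
t3 868 0.051 ((499.8011169433594, -340.64599609375), (72.59451293945312, 96.34635925292969), 46.862388610839844)
  label [ 0.49  -0.358  0.019] 291
blue 500 0.0503 ((349.9664306640625, 91.87423706054688), (73.372314453125, 97.74832916259766), 71.96414184570312)
  label [0.451 0.097 0.017] 152
rack [ 244  195  105   25 1113] ((607.6748046875, 3.9962005615234375), (86.42124938964844, 326.97998046875), 38.829410552978516) 0.023263574845678314
glass [0.631 0.279 0.063] [0.605 0.253 0.02 ] [0.757 0.382 0.093]
cup [0.724 0.14  0.038] [0.686 0.121 0.02 ] [0.763 0.176 0.051]
timer [ 0.685 -0.306  0.042] [ 0.666 -0.332  0.02 ] [ 0.725 -0.275  0.05 ]
```

```bash
python3 - <<'E'
from h import *
def rep(k,P):
    r=cv2.minAreaRect((P[:,:2]*1000).astype(np.float32)); B=cv2.boxPoints(r)
    e=[B[1]-B[0],B[2]-B[1]]; L=max(e,key=np.linalg.norm); 
    if L[1]<0:L=-L
    print(k,len(P),'c',np.round(r[0],1),'size',np.round(r[1],1),'yaw of y axis',round(np.degrees(np.arctan2(-L[0],L[1])),1))
for n,S in (('scene',{'t1':(158,193),'t2':(270,245),'t3':(390,280)}),('side',{'t1':(211,170),'t2':(265,222),'t3':(346,275)})):
    W=np.load(n+'0.npy'); im=cv2.imread(f'pics/{n}0.png'); z=W[...,2]
    b,g,r=[im[...,i].astype(int) for i in range(3)]
    for k,(u,v) in S.items():
        m=((z>.043)&(z<.06)&(g>r+5)&(abs(b-g)<40)).astype(np.uint8)
        m=cv2.morphologyEx(m,cv2.MORPH_OPEN,np.ones((3,3),np.uint8))
        _,l=cv2.connectedComponents(m); i=l[v,u]
        rep(n+k,W[l==i])
    u,v=(285,214) if n=='scene' else (297,207)
    box=np.zeros(z.shape,bool); box[v-22:v+22,u-75:u+75]=1
    m=box&(z>.017)&(z<.035)&(r>b+25)
    nn,l,st,c=cv2.connectedComponentsWithStats(m.astype(np.uint8)); i=1+st[1:,4].argmax()
    rep(n+'rack',W[m]); rep(n+'rackcc',W[l==i])
# top-down view
can=np.zeros((600,800,3),np.uint8)
for n in('side','scene'):
    W=np.load(n+'0.npy'); im=cv2.imread(f'pics/{n}0.png')
    a=np.isfinite(W[...,0])&(W[...,2]<.12)&(W[...,2]>-.02)
    P=W[a]; U=((.55-P[:,1])*700).astype(int); V=((.95-P[:,0])*700).astype(int)
    ok=(U>=0)&(U<798)&(V>=0)&(V<598); o=np.argsort(P[ok,2])
    for dx in(0,1):
        for dy in (0,1): can[V[ok][o]+dy,U[ok][o]+dx]=im[a][ok][o]
cv2.imwrite('pics/top.png',can)
E
```

```text
scenet1 521 c [482.6 345.4] size [ 70.9 102.9] yaw of y axis 0.4
scenet2 807 c [455.5 -50.3] size [100.1  71.4] yaw of y axis -0.1
scenet3 1048 c [ 501.  -342.4] size [ 73.6 100. ] yaw of y axis 48.3
scenerack 869 c [607.6   2.8] size [ 90.8 330.2] yaw of y axis 38.2
scenerackcc 869 c [607.6   2.8] size [ 90.8 330.2] yaw of y axis 38.2
sidet1 266 c [482.  346.6] size [70.8 99.6] yaw of y axis 0.2
sidet2 536 c [456.1 -48.7] size [ 70.  100.2] yaw of y axis 1.1
sidet3 840 c [ 499.9 -340.7] size [72.6 96.2] yaw of y axis 46.9
siderack 664 c [647.6 -20.9] size [186.8 428.1] yaw of y axis 59.2
siderackcc 659 c [606.    7.2] size [ 91.4 337.3] yaw of y axis 39.0
```

View pics/top.png

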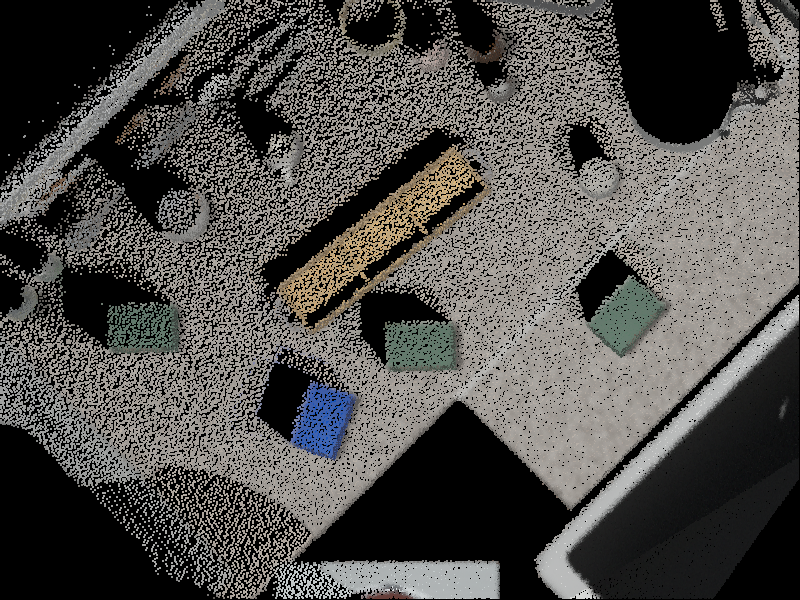

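The top-down view confirms tin 1 at (0.482,0.346) yaw 0°, tin 2 at (0.456,-0.050) yaw 0.5° and tin 3 at (0.500,-0.341) yaw 47.5°. The rack is at (0.607,0.004) yaw 38.5°.

```bash
cat >> h.py <<'E'
def plan(xyz,yaw):
    o=ctrl.get_obs(); R=Ro.from_rotvec(o['tool_rot']); c,s=np.cos(np.radians(yaw)),np.sin(np.radians(yaw))
    Rt=Ro.from_matrix(np.array([[-s*-1,c,0],[-c,s,0],[0,0,-1.]]))
    d=R.inv().apply(np.array(xyz)-o['tool_pos']); r=(R.inv()*Rt).as_rotvec()
    y=R.as_matrix()[:,1]
    print('plan',(d/.6).round(4),(r/(np.pi/2)).round(4),'|d|',np.linalg.norm(d).round(3),'yaw',np.degrees(np.arctan2(y[1],y[0])).round(2),'pos',o['tool_pos'].round(4),'F',o['contact_force'].round(2),'T',o['wrist_torque'].round(3),'t',round(o['t'],2),'open',round(o['opening'],4))
    return d/.6,r
def rects(W,im,lo,hi,col,minn=300):
    z=W[...,2]; b,g,r=[im[...,i].astype(int) for i in range(3)]
    m=((z>lo)&(z<hi)&col(b,g,r)).astype(np.uint8); m=cv2.morphologyEx(m,cv2.MORPH_OPEN,np.ones((3,3),np.uint8))
    n,l,st,_=cv2.connectedComponentsWithStats(m)
    for i in range(1,n):
        if st[i,4]<minn: continue
        P=W[l==i]; q=cv2.minAreaRect((P[:,:2]*1000).astype(np.float32)); B=cv2.boxPoints(q)
        L=max([B[1]-B[0],B[2]-B[1]],key=np.linalg.norm); L=L if L[1]>0 else -L
        print(st[i],'c',np.round(q[0],1),'size',np.round(q[1],1),'z',P[:,2].mean().round(4),'yaw',round(np.degrees(np.arctan2(-L[0],L[1])),1))
green=lambda b,g,r:(g>r+5)&(abs(b-g)<40)
wood=lambda b,g,r:(r>b+25)
E
python3 - <<'E'
from h import *
plan([.482,.346,.25],0); print(ctrl.camera_model('wrist'))
E
```

```text
Traceback (most recent call last):
  File "h.py", line 19, in plan
    Rt=Ro.from_matrix(np.array([[-s*-1,c,0],[-c,s,0],[0,0,-1.]]))
  File "scipy/spatial/transform/_rotation.pyx", line 1143, in scipy.spatial.transform._rotation.Rotation.from_matrix
ValueError: Non-positive determinant (left-handed or null coordinate frame) in rotation matrix 0: [[ 0.  1.  0.]
 [-1.  0.  0.]
 [ 0.  0. -1.]].
```

```bash
sed -i 's/\[\[-s\*-1,c,0\],\[-c,s,0\]/[[-s,c,0],[c,s,0]/' h.py
python3 - <<'E'
from h import *
plan([.482,.346,.25],0); print(ctrl.camera_model('wrist'))
E
```

```text
plan [-0.642  -0.2885  0.0884] [-1.100e-03  7.000e-04  8.461e-01] |d| 0.426 yaw 76.15 pos [0.1495 0.6064 0.3028] F [ 0.54 -0.18  0.28] T [-0.035 -0.005  0.021] t 0.1 open 0.0852
{'mtx': array([[291.97977621,   0.        , 278.95783014],
       [  0.        , 291.97977621, 206.53145563],
       [  0.        ,   0.        ,   1.        ]]), 'k1': 0.015302012707598366, 'tool_from_camera': array([[-1.18598548e-04, -9.54642923e-01, -2.97753045e-01,
         7.56927639e-02],
       [ 9.99999988e-01, -8.33399217e-05, -1.31110935e-04,
        -1.53342455e-04],
       [ 1.00349411e-04, -2.97753057e-01,  9.54642921e-01,
        -6.98806393e-02],
       [ 0.00000000e+00,  0.00000000e+00,  0.00000000e+00,
         1.00000000e+00]])}
```

Emit:
apply_moves(rows=[-0.642,-0.2885,0.0884,-0.001,0.0007,0.846,-0.642,-0.2885,0.0884,-0.001,0.0007,0.846,-0.642,-0.2885,0.0884,-0.001,0.0007,0.846,-0.642,-0.2885,0.0884,-0.001,0.0007,0.846,-0.642,-0.2885,0.0884,-0.001,0.0007,0.846,-0.642,-0.2885,0.0884,-0.001,0.0007,0.846,-0.642,-0.2885,0.0884,-0.001,0.0007,0.846,-0.642,-0.2885,0.0884,-0.001,0.0007,0.846,-0.642,-0.2885,0.0884,-0.001,0.0007,0.846,-0.642,-0.2885,0.0884,-0.001,0.0007,0.846,-0.642,-0.2885,0.0884,-0.001,0.0007,0.846])

```text
t: 1.2
tool_pos: [0.4821, 0.3462, 0.2502]
tool_rot: [-2.22, -2.221, -0.001]
contact_force: [0.1, 0.0, -0.0]
opening: 0.0854
grip_force: 0.0
```

```bash
python3 - <<'E'
from h import *
im,W=cloud('wrist'); cv2.imwrite('pics/w1.png',im)
rects(W,im,.042,.06,green); rects(W,im,.017,.035,wood)
plan([.482,.346,.095],0)
E
```

```text
[ 244  144   72  100 6789] c [483.7 348.5] size [66.7 97.7] z 0.0504 yaw 0.7
[305 336  46  29 339] c [549.2 141.2] size [27.9 62.7] z 0.022 yaw 70.2
plan [-0.0018  0.0007  0.2592] [-0.0003 -0.0011  0.001 ] |d| 0.156 yaw 0.09 pos [0.4816 0.3468 0.2505] F [0.19 0.38 0.08] T [-0.044 -0.01   0.028] t 1.25 open 0.0856
```

View pics/w1.png

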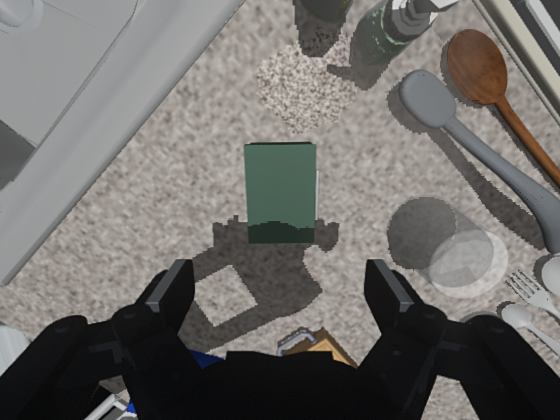

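The wrist view shows tin 1 squarely below at (280,193), clear of the glass at (440,240). I'm descending to it.

Emit:
apply_moves(rows=[0.0033,0.003,0.08,0,0,0.005,0.0033,0.003,0.16,0,0,0.005,0.0033,0.003,0.22,0,0,0.005,0.0033,0.003,0.2592,0,0,0.005,0.0033,0.003,0.2592,0,0,0.005])

```text
t: 1.75
tool_pos: [0.4802, 0.3484, 0.0909]
tool_rot: [-2.224, -2.214, 0.011]
contact_force: [-0.8, -0.1, 0.2]
opening: 0.0855
grip_force: 0.0
```

Emit:
apply_moves(rows=[0,0,0,0,0,0,0,0,0,0,0,0,0,0,0,0,0,0,0,0,0,0,0,0,0,0,0,0,0,0,0,0,0,0,0,0], grip=0, grip_force=40)

```text
t: 2.35
tool_pos: [0.4851, 0.3497, 0.0976]
tool_rot: [-2.229, -2.212, -0.008]
contact_force: [-1.6, 1.8, 6.4]
opening: 0.0656
grip_force: 48.9
```

```bash
python3 - <<'E'
from h import *
plan([.4845,.3490,.16],0.7); print(ctrl.tip_extent)
E
```

```text
plan [-0.0008 -0.0006 -0.104 ] [ 0.0019 -0.0026 -0.0127] |d| 0.062 yaw -0.44 pos [0.4851 0.3497 0.0976] F [-1.64  1.81  6.35] T [0.264 0.449 0.129] t 2.35 open 0.0656
0.0726
```

Emit:
apply_moves(rows=[0,0,-0.02,0,0,0,0,0,-0.06,0,0,0,0,0,-0.1,0,0,0,0,0,-0.1,0,0,0,0,0,-0.1,0,0,0,0,0,-0.1,0,0,0,0,0,-0.1,0,0,0,0,0,-0.1,0,0,0])

```text
t: 3.15
tool_pos: [0.4834, 0.3482, 0.1538]
tool_rot: [-2.229, -2.212, 0.001]
contact_force: [-0.2, 0.2, -3.9]
opening: 0.0657
grip_force: 47.8
```

```bash
python3 - <<'E'
from h import *
for i in range(4):
    im,d=ctrl.get_image('wrist'); plan([.4845,.3490,.095],0.7); print(ctrl.get_obs()['effort'].round(2))
cv2.imwrite('pics/w2.png',im)
E
```

```text
plan [0.0011 0.0017 0.0986] [-0.0008 -0.0004 -0.0128] |d| 0.059 yaw -0.45 pos [0.4836 0.3483 0.1541] F [-0.13  0.71 -2.95] T [ 0.063 -0.011  0.043] t 3.2 open 0.0659
[-0.000e+00 -4.107e+01 -3.545e+01 -0.000e+00  1.000e-02  0.000e+00]
plan [0.0008 0.0013 0.0992] [-0.0004 -0.0007 -0.0127] |d| 0.06 yaw -0.44 pos [0.4837 0.3485 0.1545] F [ 0.48  0.36 -2.96] T [-0.008 -0.077 -0.009] t 3.25 open 0.0658
[-0.000e+00 -4.102e+01 -3.544e+01 -0.000e+00  1.000e-02  0.000e+00]
plan [0.0006 0.0011 0.0996] [-0.0001 -0.0008 -0.0127] |d| 0.06 yaw -0.44 pos [0.4839 0.3485 0.1548] F [ 0.72 -0.15 -2.95] T [ 0.003 -0.009 -0.002] t 3.3 open 0.0654
[-0.000e+00 -4.101e+01 -3.544e+01 -0.000e+00  1.000e-02 -0.000e+00]
plan [0.0005 0.0009 0.1   ] [ 0.     -0.0009 -0.0127] |d| 0.06 yaw -0.44 pos [0.4839 0.3486 0.155 ] F [-0.19 -0.16 -4.4 ] T [ 0.018  0.022 -0.026] t 3.35 open 0.0658
[-0.000e+00 -4.100e+01 -3.547e+01 -0.000e+00  1.000e-02  0.000e+00]
```

View pics/w2.png

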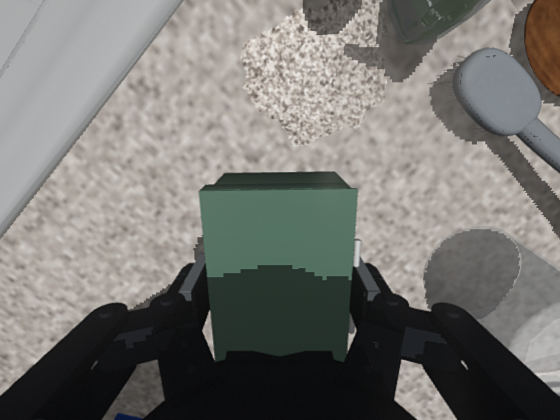

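Tin 1 is held level at the lid, edges at about (205–355, 190). I'm averaging the weight.

```bash
cat >> h.py <<'E'
def weigh(n=10):
    F=[]
    for i in range(n): ctrl.get_image('wrist'); F.append(ctrl.get_obs()['contact_force'][2])
    print('Fz',np.mean(F).round(3),'+-',(np.std(F)/n**.5).round(3))
E
python3 - <<'E'
from h import *
weigh(); plan([.4837,.3485,.095],0.7)
E
```

```text
Fz -3.946 +- 0.117
plan [-0.0004 -0.0006  0.1006] [ 0.0004 -0.0011 -0.0127] |d| 0.06 yaw -0.45 pos [0.484  0.3487 0.1554] F [-0.16 -0.45 -3.41] T [ 0.018 -0.024 -0.005] t 3.85 open 0.0656
```

Tin 1 weighs about 0.40 kg. If it weren't the heaviest, another tin would exceed 0.45 kg, so it is the full one. I'll set it back, rack the others and weigh them to confirm.

Emit:
apply_moves(rows=[0,0,0.03,0,0,0,0,0,0.06,0,0,0,0,0,0.08,0,0,0,0,0,0.091,0,0,0,0,0,0.0965,0,0,0,0,0,0.0965,0,0,0,0,0,0.0965,0,0,0])

```text
t: 4.55
tool_pos: [0.4846, 0.3491, 0.0982]
tool_rot: [-2.23, -2.213, -0.005]
contact_force: [0.1, 0.1, -4.7]
opening: 0.0653
grip_force: 47.8
```

Emit:
apply_moves(rows=[0,0,0,0,0,0,0,0,0,0,0,0,0,0,0,0,0,0,0,0,0,0,0,0,0,0,0,0,0,0], grip=1)

```text
t: 5.05
tool_pos: [0.4843, 0.3488, 0.0978]
tool_rot: [-2.23, -2.212, -0.003]
contact_force: [0.8, 0.1, -0.2]
opening: 0.0857
grip_force: 0.0
```

```bash
python3 - <<'E'
from h import *
plan([.482,.347,.19],0.5);plan([.4558,-.0495,.19],0.5)
E
```

```text
plan [-0.0028 -0.0036 -0.1538] [ 0.0006 -0.0012 -0.0105] |d| 0.092 yaw -0.44 pos [0.4843 0.3488 0.0978] F [ 0.8   0.07 -0.25] T [0.008 0.029 0.044] t 5.05 open 0.0857
plan [-0.6639 -0.0421 -0.1551] [ 0.0006 -0.0012 -0.0105] |d| 0.41 yaw -0.44 pos [0.4843 0.3488 0.0978] F [ 0.8   0.07 -0.25] T [0.008 0.029 0.044] t 5.05 open 0.0857
```

Emit:
apply_moves(rows=[0,0,-0.08,0,0,0,0,0,-0.16,0,0,0,-0.664,-0.042,-0.23,0,0,-0.0105,-0.664,-0.042,-0.23,0,0,-0.0105,-0.664,-0.042,-0.23,0,0,-0.0105,-0.664,-0.042,-0.23,0,0,-0.0105,-0.664,-0.042,-0.23,0,0,-0.0105,-0.664,-0.042,-0.23,0,0,-0.0105,-0.664,-0.042,-0.23,0,0,-0.0105,-0.664,-0.042,-0.23,0,0,-0.0105,-0.664,-0.042,-0.23,0,0,-0.0105,-0.664,-0.042,-0.23,0,0,-0.0105])

```text
t: 6.25
tool_pos: [0.4557, -0.0507, 0.2351]
tool_rot: [-2.215, -2.227, -0.004]
contact_force: [-0.3, 0.6, 0.2]
opening: 0.0858
grip_force: 0.0
```

```bash
python3 - <<'E'
from h import *
im,W=cloud('wrist'); cv2.imwrite('pics/w3.png',im)
rects(W,im,.042,.06,green); rects(W,im,.017,.035,wood)
plan([.4558,-.0495,.0955],0.5)
E
```

```text
[ 241  146   77  105 7523] c [457.5 -48.7] size [66.7 97.3] z 0.0505 yaw 1.6
[ 304    0  253  283 6837] c [610.8   4.4] size [ 85.3 330.5] z 0.0222 yaw 38.6
plan [-4.00e-04  2.00e-04  2.32e-01] [ 0.0003 -0.0014 -0.0006] |d| 0.139 yaw 0.45 pos [ 0.4556 -0.0496  0.2347] F [-0.69 -0.2   0.33] T [ 0.041 -0.018 -0.041] t 6.3 open 0.0856
```

Emit:
apply_moves(rows=[0.0015,0.003,0.08,0,0,-0.0128,0.0015,0.003,0.15,0,0,-0.0128,0.0015,0.003,0.21,0,0,-0.0128,0.0015,0.003,0.2305,0,0,-0.0128,0.0015,0.003,0.2305,0,0,-0.0128,0.0015,0.003,0.2305,0,0,-0.0128])

```text
t: 6.9
tool_pos: [0.4587, -0.048, 0.0979]
tool_rot: [2.187, 2.254, 0.004]
contact_force: [-1.0, -0.1, -0.0]
opening: 0.0852
grip_force: 0.0
```

Emit:
apply_moves(rows=[0,0,0,0,0,0,0,0,0,0,0,0,0,0,0,0,0,0,0,0,0,0,0,0,0,0,0,0,0,0,0,0,0,0,0,0,0,0,0,0,0,0], grip=0, grip_force=40)

```text
t: 7.6
tool_pos: [0.4592, -0.0488, 0.099]
tool_rot: [2.188, 2.252, 0.006]
contact_force: [-0.7, 1.7, 6.2]
opening: 0.0654
grip_force: 46.1
```

Emit:
apply_moves(rows=[0,0,-0.02,0,0,0,0,0,-0.06,0,0,0,0,0,-0.1,0,0,0,0,0,-0.12,0,0,0,0,0,-0.12,0,0,0,0,0,-0.12,0,0,0,0,0,-0.12,0,0,0])

```text
t: 8.3
tool_pos: [0.4566, -0.0484, 0.1669]
tool_rot: [-2.187, -2.251, -0.0]
contact_force: [0.3, -0.2, -2.6]
opening: 0.0654
grip_force: 46.0
```

```bash
python3 - <<'E'
from h import *
weigh()
c=np.array([.6108,.0044]); a=np.radians(38.6); u=np.array([-np.sin(a),np.cos(a)])
for k in(1,0,-1):
    p=c+.108*k*u; print(k,p.round(4))
    plan([*p,.17],38.6)
E
```

```text
Fz -2.149 +- 0.153
1 [0.5434 0.0888]
plan [ 0.2248  0.1497 -0.0022] [ 0.0006 -0.001  -0.4105] |d| 0.162 yaw 1.65 pos [ 0.4575 -0.0486  0.1684] F [ 0.05 -0.21 -1.83] T [ 0.042  0.011 -0.023] t 8.8 open 0.0655
0 [0.6108 0.0044]
plan [ 0.081   0.2579 -0.0024] [ 0.0006 -0.001  -0.4105] |d| 0.162 yaw 1.65 pos [ 0.4575 -0.0486  0.1684] F [ 0.05 -0.21 -1.83] T [ 0.042  0.011 -0.023] t 8.8 open 0.0655
-1 [ 0.6782 -0.08  ]
plan [-0.0629  0.3661 -0.0026] [ 0.0006 -0.001  -0.4105] |d| 0.223 yaw 1.65 pos [ 0.4575 -0.0486  0.1684] F [ 0.05 -0.21 -1.83] T [ 0.042  0.011 -0.023] t 8.8 open 0.0655
```

This one is about 0.22 kg, so it goes in pocket 0.

Emit:
apply_moves(rows=[0.05,0.035,-0.002,0,0,-0.09,0.1,0.07,-0.002,0,0,-0.18,0.15,0.1,-0.002,0,0,-0.27,0.2,0.133,-0.002,0,0,-0.36,0.2248,0.1497,-0.002,0,0,-0.4105,0.2248,0.1497,-0.002,0,0,-0.4105,0.2248,0.1497,-0.002,0,0,-0.4105,0.2248,0.1497,-0.002,0,0,-0.4105])

```text
t: 9.6
tool_pos: [0.5429, 0.088, 0.1697]
tool_rot: [-1.364, -2.829, -0.002]
contact_force: [-0.0, 0.0, -3.1]
opening: 0.0656
grip_force: 46.4
```

```bash
python3 - <<'E'
from h import *
im,W=cloud('wrist'); cv2.imwrite('pics/w4.png',im)
rects(W,im,.017,.035,wood)
plan([.5434,.0888,.109],38.6)
E
```

```text
[ 222  141  115   28 1326] c [513.4 126. ] size [84.1 19.7] z 0.023 yaw -51.2
plan [0.0005 0.0014 0.1012] [ 0.0005 -0.0008 -0.0011] |d| 0.061 yaw 38.5 pos [0.5429 0.0879 0.1697] F [ 0.58 -0.14 -2.5 ] T [-0.015  0.01  -0.014] t 9.65 open 0.0658
```

View pics/w4.png

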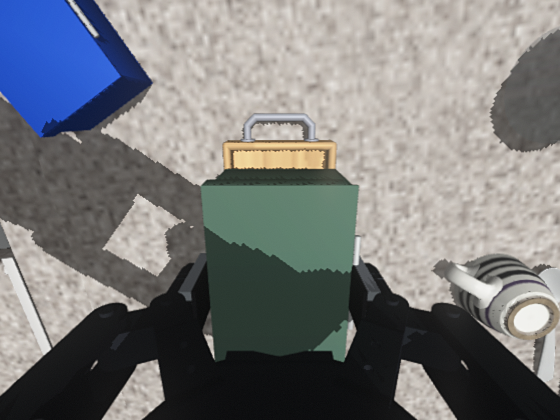

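The wrist view shows the rack end centred under the held tin, spanning (222–337, 141–170). It matches my rack estimate within 1 mm, so I'm lowering.

Emit:
apply_moves(rows=[0.0005,0.0014,0.03,0,0,-0.001,0.0005,0.0014,0.06,0,0,-0.001,0.0005,0.0014,0.075,0,0,-0.001,0.0005,0.0014,0.085,0,0,-0.001,0.0005,0.0014,0.093,0,0,-0.001,0.0005,0.0014,0.098,0,0,-0.001,0.0005,0.0014,0.102,0,0,-0.001,0.0005,0.0014,0.102,0,0,-0.001,0.0005,0.0014,0.102,0,0,-0.001])

```text
t: 10.55
tool_pos: [0.5442, 0.0897, 0.1091]
tool_rot: [1.36, 2.832, 0.003]
contact_force: [-0.2, 0.2, -3.3]
opening: 0.0659
grip_force: 46.5
```

```bash
python3 - <<'E'
from h import *
weigh(4); plan([.5434,.0888,.109],38.6)
E
```

```text
Fz -1.776 +- 0.174
plan [-0.0003 -0.0019  0.0001] [ 0.0012 -0.0004  0.001 ] |d| 0.001 yaw 38.69 pos [0.5441 0.0897 0.1091] F [-0.1   0.54 -1.56] T [ 0.033 -0.027  0.054] t 10.75 open 0.0658
```

Emit:
apply_moves(rows=[0,-0.0015,0.001,0,0,0,0,-0.0015,0.002,0,0,0,0,-0.0015,0.003,0,0,0,0,-0.0015,0.003,0,0,0,0,-0.0015,0.003,0,0,0])

```text
t: 11.25
tool_pos: [0.5441, 0.0895, 0.109]
tool_rot: [1.36, 2.831, 0.005]
contact_force: [-3.5, 2.1, 8.3]
opening: 0.0657
grip_force: 47.7
```

```bash
python3 - <<'E'
from h import *
weigh(4); plan([.5434,.0888,.109],38.6)
E
```

```text
Fz 8.611 +- 0.08
plan [-0.0002 -0.0015  0.    ] [ 0.002  -0.0005  0.0009] |d| 0.001 yaw 38.68 pos [0.5441 0.0895 0.109 ] F [-4.72  1.72  8.6 ] T [ 0.312  0.554 -0.011] t 11.45 open 0.0658
```

Contact with the pocket floor at 0.109, as expected. I'm releasing.

Emit:
apply_moves(rows=[0,0,-0.002,0,0,0,0,0,-0.002,0,0,0,0,0,-0.002,0,0,0,0,0,-0.002,0,0,0,0,0,-0.002,0,0,0], grip=1)

```text
t: 11.95
tool_pos: [0.5431, 0.089, 0.1078]
tool_rot: [-1.36, -2.831, -0.002]
contact_force: [-0.8, -0.6, 0.4]
opening: 0.0856
grip_force: 0.0
```

Emit:
apply_moves(rows=[0,0,-0.05,0,0,0,0,0,-0.12,0,0,0,0,0,-0.2,0,0,0,0,0,-0.22,0,0,0,0,0,-0.22,0,0,0])

```text
t: 12.45
tool_pos: [0.5447, 0.0889, 0.2435]
tool_rot: [1.358, 2.827, 0.007]
contact_force: [-0.0, -0.3, 0.4]
opening: 0.0853
grip_force: 0.0
```

```bash
python3 - <<'E'
from h import *
im,W=cloud('wrist')
rects(W,im,.042,.075,green); rects(W,im,.017,.035,wood)
plan([.502,-.340,.24],47.5)
E
```

```text
[ 239  146   77  105 7500] c [544.3  89.8] size [66.7 96.9] z 0.0603 yaw 38.7
[ 233  134   86  102 1065] c [540.   91.7] size [ 83.8 105.7] z 0.0234 yaw 38.6
[238 237  61 114 902] c [615.7 -15.3] size [ 68.2 152.5] z 0.022 yaw 38.5
[300 251  14 100 568] c [654.3   5.6] size [ 14.  134.8] z 0.0226 yaw 38.7
plan [-5.147e-01 -5.006e-01 -3.000e-04] [ 0.0017  0.0001 -0.0979] |d| 0.431 yaw 38.69 pos [0.5434 0.0888 0.2406] F [-0.74 -0.08 -0.24] T [-0.029  0.026  0.002] t 12.5 open 0.0851
```

Tin 2 is seated, with its top at 60.3 mm (10+50) and flat. Next is tin 3.

Emit:
apply_moves(rows=[-0.5147,-0.5006,0,0.0017,0,-0.098,-0.5147,-0.5006,0,0.0017,0,-0.098,-0.5147,-0.5006,0,0.0017,0,-0.098,-0.5147,-0.5006,0,0.0017,0,-0.098,-0.5147,-0.5006,0,0.0017,0,-0.098,-0.5147,-0.5006,0,0.0017,0,-0.098,-0.5147,-0.5006,0,0.0017,0,-0.098,-0.5147,-0.5006,0,0.0017,0,-0.098,-0.5147,-0.5006,0,0.0017,0,-0.098,-0.5147,-0.5006,0,0.0017,0,-0.098,-0.5147,-0.5006,0,0.0017,0,-0.098])

```text
t: 13.6
tool_pos: [0.5006, -0.3397, 0.2361]
tool_rot: [-1.138, -2.921, -0.003]
contact_force: [0.8, 0.7, 0.1]
opening: 0.0856
grip_force: 0.0
```

```bash
python3 - <<'E'
from h import *
im,W=cloud('wrist')
rects(W,im,.042,.06,green)
plan([.502,-.340,.097],47.5)
E
```

```text
[ 239  151   76  104 7325] c [ 501.5 -342.4] size [66.4 97.9] z 0.0503 yaw 48.1
plan [-3.700e-03  1.000e-04  2.327e-01] [-0.0005 -0.0036 -0.0001] |d| 0.14 yaw 47.5 pos [ 0.501  -0.339   0.2366] F [-0.39  1.3  -0.39] T [-0.033 -0.026 -0.041] t 13.65 open 0.0854
```

Emit:
apply_moves(rows=[-0.0055,-0.0036,0.08,0,-0.003,-0.0067,-0.0055,-0.0036,0.15,0,-0.003,-0.0067,-0.0055,-0.0036,0.21,0,-0.003,-0.0067,-0.0055,-0.0036,0.2315,0,-0.003,-0.0067,-0.0055,-0.0036,0.2315,0,-0.003,-0.0067,-0.0055,-0.0036,0.2315,0,-0.003,-0.0067])

```text
t: 14.25
tool_pos: [0.5035, -0.3437, 0.102]
tool_rot: [1.12, 2.93, -0.005]
contact_force: [0.8, -0.3, 0.4]
opening: 0.0855
grip_force: 0.0
```

Emit:
apply_moves(rows=[0,0,0,0,0,0,0,0,0,0,0,0,0,0,0,0,0,0,0,0,0,0,0,0,0,0,0,0,0,0,0,0,0,0,0,0,0,0,0,0,0,0], grip=0, grip_force=40)

```text
t: 14.95
tool_pos: [0.504, -0.3449, 0.1036]
tool_rot: [1.12, 2.927, -0.006]
contact_force: [0.3, 1.6, 7.4]
opening: 0.0657
grip_force: 46.4
```

Emit:
apply_moves(rows=[0,0,-0.02,0,0,0,0,0,-0.06,0,0,0,0,0,-0.1,0,0,0,0,0,-0.12,0,0,0,0,0,-0.12,0,0,0,0,0,-0.12,0,0,0,0,0,-0.12,0,0,0])

```text
t: 15.65
tool_pos: [0.5016, -0.3429, 0.1707]
tool_rot: [1.123, 2.934, -0.002]
contact_force: [0.5, 0.3, -1.5]
opening: 0.0655
grip_force: 45.4
```

```bash
python3 - <<'E'
from h import *
weigh(); plan([.6782,-.08,.17],38.6)
E
```

```text
Fz -1.586 +- 0.13
plan [0.0752 0.5226 0.0032] [-0.0005  0.0024  0.1057] |d| 0.317 yaw 48.11 pos [ 0.5024 -0.3436  0.1724] F [ 0.67  0.92 -1.67] T [-0.016 -0.017  0.017] t 16.15 open 0.0654
```

It weighs 0.16 kg, so tin 1 is confirmed as the heaviest. This one goes in pocket 2.

Emit:
apply_moves(rows=[0.01,0.06,0,0,0.002,0.02,0.02,0.13,0,0,0.002,0.04,0.03,0.21,0,0,0.002,0.06,0.045,0.29,0,0,0.002,0.08,0.06,0.37,0,0,0.002,0.1057,0.07,0.44,0,0,0.002,0.1057,0.0752,0.49,0,0,0.002,0.1057,0.0752,0.5226,0.003,0,0.002,0.1057,0.0752,0.5226,0.003,0,0.002,0.1057,0.0752,0.5226,0.003,0,0.002,0.1057,0.0752,0.5226,0.003,0,0.002,0.1057])

```text
t: 17.25
tool_pos: [0.6776, -0.0812, 0.1699]
tool_rot: [-1.364, -2.83, 0.002]
contact_force: [-0.5, 0.3, -1.6]
opening: 0.0656
grip_force: 45.6
```

```bash
python3 - <<'E'
from h import *
im,W=cloud('wrist'); cv2.imwrite('pics/w5.png',im)
rects(W,im,.017,.035,wood); rects(W,im,.04,.13,green)
plan([.6782,-.08,.113],38.6)
E
```

```text
[ 215    0  132  160 3863] c [619.1  -5.8] size [ 84.6 102.4] z 0.0226 yaw 38.7
[ 524  262   36   82 1128] c [905.7  -5.3] size [31.9 86.2] z 0.0236 yaw 57.5
[  202   161   155   195 26199] c [675.  -78.5] size [68.7 98.2] z 0.116 yaw 38.4
plan [0.0012 0.0023 0.0951] [-0.0008  0.0004 -0.0011] |d| 0.057 yaw 38.5 pos [ 0.6776 -0.0814  0.1701] F [ 0.39 -0.01 -2.3 ] T [ 0.004 -0.017  0.007] t 17.3 open 0.0653
```

View pics/w5.png

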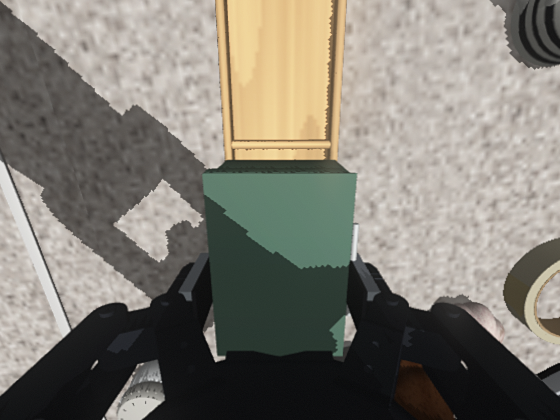

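The wrist view shows the divider at (280,145) just ahead of the tin and the rack centred at column 281, so it's well aligned.

Emit:
apply_moves(rows=[0.0012,0.0015,0.03,0,0,-0.001,0.0012,0.0015,0.06,0,0,-0.001,0.0012,0.0015,0.075,0,0,-0.001,0.0012,0.0015,0.085,0,0,-0.001,0.0012,0.0015,0.091,0,0,-0.001,0.0012,0.0015,0.0945,0,0,-0.001,0.0012,0.0015,0.0965,0,0,-0.001,0.0012,0.0015,0.0965,0,0,-0.001,0.0012,0.0015,0.0965,0,0,-0.001])

```text
t: 18.2
tool_pos: [0.6796, -0.0813, 0.118]
tool_rot: [1.358, 2.829, -0.007]
contact_force: [-11.0, -4.4, 24.3]
opening: 0.0656
grip_force: 49.2
```

```bash
python3 - <<'E'
from h import *
weigh(4); plan([.6782,-.08,.112],38.6)
E
```

```text
Fz 24.096 +- 0.223
plan [ 0.0032 -0.0004  0.01  ] [-0.0017  0.0032  0.0011] |d| 0.006 yaw 38.7 pos [ 0.6796 -0.0813  0.118 ] F [-10.86  -5.44  23.78] T [-0.565  2.223  0.127] t 18.4 open 0.0655
```

Contact came early, at 0.118, with sideways load. I'm lifting off to check the tin's tilt and offset in the hand.

Emit:
apply_moves(rows=[0,0,-0.02,0,0,0,0,0,-0.06,0,0,0,0,0,-0.09,0,0,0,0,0,-0.09,0,0,0,0,0,-0.09,0,0,0,0,0,-0.09,0,0,0])

```text
t: 19.0
tool_pos: [0.6776, -0.0786, 0.1644]
tool_rot: [-1.359, -2.83, 0.002]
contact_force: [-0.3, -0.9, -2.8]
opening: 0.0652
grip_force: 46.6
```

```bash
python3 - <<'E'
from h import *
im,W=cloud('wrist'); p=plan([.6782,-.08,.17],38.6); o=ctrl.get_obs()
R=Ro.from_rotvec(o['tool_rot']).as_matrix(); T=(W-o['tool_pos'])@R
b,g,r=[im[...,i].astype(int) for i in range(3)]
m=green(b,g,r)&(W[...,2]>.04)&(abs(T[...,1])<.06)
m=cv2.morphologyEx(m.astype(np.uint8),cv2.MORPH_OPEN,np.ones((3,3)))>0
P=T[m]; print('tool-frame ext',np.percentile(P,[1,99],axis=0).round(4))
top=P[P[:,2]<np.percentile(P[:,2],20)+.012]
A=np.c_[top[:,:2],np.ones(len(top))]; c,*_=np.linalg.lstsq(A,top[:,2],rcond=None); e=A@c-top[:,2]
k=abs(e)<.002; c,*_=np.linalg.lstsq(A[k],top[k,2],rcond=None); print('plane slopes',c.round(4),k.sum(),'ext',np.percentile(top[k],[1,99],axis=0).round(4))
im2,W2=cloud('side'); s=W2
rects(W,im,.017,.035,wood)
cv2.imwrite('pics/s6.png',cv2.resize(im2[140:280,200:400],(800,560),interpolation=cv2.INTER_CUBIC))
E
```

```text
plan [-0.0024 -0.0005 -0.0096] [-0.0016 -0.0011  0.001 ] |d| 0.006 yaw 38.69 pos [ 0.6775 -0.0787  0.1643] F [ 0.27  0.46 -1.64] T [-0.003  0.017  0.015] t 19.05 open 0.0658
tool-frame ext [[-0.0426 -0.0318  0.0458]
 [ 0.0551  0.0326  0.0887]]
plane slopes [-0.1208 -0.0002  0.0525] 24504 ext [[-0.0428 -0.0318  0.0459]
 [ 0.0519  0.0326  0.0579]]
[ 212    0  135  153 3846] c [616.1  -2.4] size [84.5 95. ] z 0.0225 yaw 38.7
[ 527  270   33   82 1070] c [904.7  -6.6] size [28.5 81.9] z 0.0237 yaw 56.8
```

View pics/s6.png

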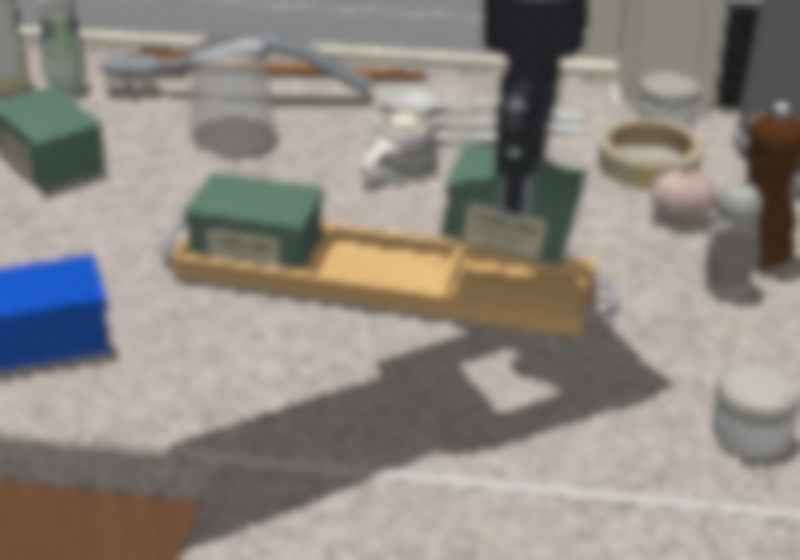

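The tin's +u end had landed on the divider. I gripped it 4 mm off-centre, and it pitched 7° in the hand. I'll tilt the tool to level the tin and re-measure.

Emit:
apply_moves(rows=[0.001,0,-0.005,-0.001,-0.04,0,0.001,0,-0.005,-0.001,-0.0767,0,0.001,0,-0.005,-0.001,-0.0767,0,0.001,0,-0.005,-0.001,-0.0767,0,0.001,0,-0.005,-0.001,-0.0767,0])

```text
t: 19.6
tool_pos: [0.678, -0.0786, 0.1689]
tool_rot: [1.313, 2.733, -0.078]
contact_force: [0.0, -0.7, -1.0]
opening: 0.0657
grip_force: 46.5
```

```bash
cat >> h.py <<'E'
def held(a=38.6,c0=(.6108,.0044)):
    im,W=cloud('wrist'); b,g,r=[im[...,i].astype(int) for i in range(3)]; o=ctrl.get_obs()
    T=(W-o['tool_pos'])@Ro.from_rotvec(o['tool_rot']).as_matrix()
    m=green(b,g,r)&(W[...,2]>.04)&(abs(T[...,1])<.06)&(T[...,2]<.12)
    m=cv2.morphologyEx(m.astype(np.uint8),cv2.MORPH_OPEN,np.ones((3,3)))>0
    a=np.radians(a); u=np.array([-np.sin(a),np.cos(a)]); n=np.array([np.cos(a),np.sin(a)])
    P=W[m]; P=np.c_[(P[:,:2]-c0)@u,(P[:,:2]-c0)@n,P[:,2]]
    P=P[P[:,2]>np.percentile(P[:,2],80)-.012]; A=np.c_[P[:,:2],np.ones(len(P))]; k=np.ones(len(P),bool)
    for _ in range(3): c,*_=np.linalg.lstsq(A[k],P[k,2],rcond=None); k=abs(A@c-P[:,2])<.002
    print('slopes u,n',c[:2].round(4),'lid top in (u,n,z)',np.percentile(P[k],[.5,99.5],axis=0).round(4).tolist(),'tcp un',((o['tool_pos'][:2]-c0)@u).round(4),((o['tool_pos'][:2]-c0)@n).round(4))
    return im,W
E
python3 - <<'E'
from h import *
held(); plan([.6782,-.08,.113],38.6)
E
```

```text
slopes u,n [0.0011 0.0007] lid top in (u,n,z) [[-0.1572, -0.0314, 0.1151], [-0.0608, 0.0338, 0.1179]] tcp un -0.1069 0.0008
plan [ 0.0094 -0.0013  0.0929] [0.0005 0.0766 0.0008] |d| 0.056 yaw 38.67 pos [ 0.6781 -0.0787  0.169 ] F [-0.74 -0.03 -1.45] T [ 0.105  0.045 -0.026] t 19.65 open 0.0657
```

Emit:
apply_moves(rows=[0.0053,-0.0015,0.03,0,0,0,0.009,-0.0015,0.06,0,0,0,0.0107,-0.0015,0.075,0,0,0,0.0117,-0.0015,0.083,0,0,0,0.0123,-0.0015,0.088,0,0,0,0.0127,-0.0015,0.091,0,0,0,0.0127,-0.0015,0.091,0,0,0,0.0127,-0.0015,0.091,0,0,0])

```text
t: 20.45
tool_pos: [0.6772, -0.0783, 0.115]
tool_rot: [1.312, 2.731, -0.078]
contact_force: [-0.9, 0.0, -1.8]
opening: 0.0655
grip_force: 46.5
```

```bash
python3 - <<'E'
from h import *
held(); weigh(3); plan([.6782,-.08,.113],38.6)
E
```

```text
slopes u,n [-0.001  0.002] lid top in (u,n,z) [[-0.1566, -0.0318, 0.0611], [-0.0602, 0.0334, 0.0639]] tcp un -0.106 0.0003
Fz -2.19 +- 0.423
plan [-0.0031 -0.0003  0.0032] [0.001  0.0776 0.001 ] |d| 0.003 yaw 38.69 pos [ 0.677  -0.0783  0.1147] F [ 0.03 -0.66 -2.49] T [0.032 0.046 0.043] t 20.65 open 0.0655
```

Lid top is at about 62.5 mm, so there's about 2 mm to go.

Emit:
apply_moves(rows=[0.0002,0,0.0015,0,0,0,0.0004,0,0.003,0,0,0,0.0005,0,0.0045,0,0,0,0.0005,0,0.0045,0,0,0,0.0005,0,0.0045,0,0,0])

```text
t: 21.15
tool_pos: [0.677, -0.0783, 0.1127]
tool_rot: [1.312, 2.732, -0.079]
contact_force: [-2.8, 1.1, 5.6]
opening: 0.0655
grip_force: 47.4
```

```bash
python3 - <<'E'
from h import *
held(); weigh(3); plan([.6782,-.08,.113],38.6)
E
```

```text
slopes u,n [0.0017 0.0002] lid top in (u,n,z) [[-0.1563, -0.032, 0.0589], [-0.06, 0.0332, 0.0618]] tcp un -0.1059 0.0002
Fz 5.356 +- 0.131
plan [-0.0035 -0.0003 -0.0001] [0.0005 0.0774 0.001 ] |d| 0.002 yaw 38.69 pos [ 0.677  -0.0783  0.1127] F [-3.16  0.72  5.05] T [ 0.003  0.756 -0.113] t 21.35 open 0.0649
```

Seated flat. I'm releasing and retracting.

Emit:
apply_moves(rows=[0,0,-0.001,0,0,0,0,0,-0.001,0,0,0,0,0,-0.001,0,0,0,0,0,-0.001,0,0,0,0,0,-0.001,0,0,0], grip=1)

```text
t: 21.85
tool_pos: [0.6767, -0.0782, 0.1118]
tool_rot: [1.312, 2.732, -0.079]
contact_force: [-0.3, 1.1, 0.6]
opening: 0.0851
grip_force: 0.0
```

Emit:
apply_moves(rows=[0,0,-0.05,0,0,0,0,0,-0.12,0,0,0,0,0,-0.2,0.0005,0.0774,0.001,0,0,-0.22,0.0005,0.0774,0.001,0,0,-0.22,0.0005,0.0774,0.001])

```text
t: 22.35
tool_pos: [0.6684, -0.0664, 0.2473]
tool_rot: [1.36, 2.824, 0.003]
contact_force: [0.2, -0.2, -0.0]
opening: 0.0857
grip_force: 0.0
```

```bash
python3 - <<'E'
from h import *
im,W=held()
rects(W,im,.042,.075,green)
plan([.4837,.3485,.24],-0.2)
E
```

```text
Traceback (most recent call last):
  File "h.py", line 46, in held
    P=P[P[:,2]>np.percentile(P[:,2],80)-.012]; A=np.c_[P[:,:2],np.ones(len(P))]; k=np.ones(len(P),bool)
               ~~~~~~~~~~~~~^^^^^^^^^^^
IndexError: index -1 is out of bounds for axis 0 with size 0
```

```bash
python3 - <<'E'
from h import *
im,W=cloud('wrist'); rects(W,im,.042,.075,green)
plan([.4837,.3485,.24],-0.2)
E
```

```text
[ 236    0   88   13 1116] c [572.5  53.8] size [65.4  8.4] z 0.0605 yaw -51.4
[ 242  168   74  101 7073] c [679.2 -79.9] size [66.1 98. ] z 0.0603 yaw 39.2
plan [0.7292 0.193  0.0035] [-0.0008 -0.0005  0.4311] |d| 0.453 yaw 38.6 pos [ 0.6662 -0.0657  0.2417] F [-0.7   0.61 -0.92] T [-0.005  0.001 -0.021] t 22.45 open 0.0852
```

Both light tins are seated, tops at 60.3 mm. Back to the heaviest.

Emit:
apply_moves(rows=[0.7292,0.193,0.0035,0,0,0.431,0.7292,0.193,0.0035,0,0,0.431,0.7292,0.193,0.0035,0,0,0.431,0.7292,0.193,0.0035,0,0,0.431,0.7292,0.193,0.0035,0,0,0.431,0.7292,0.193,0.0035,0,0,0.431,0.7292,0.193,0.0035,0,0,0.431,0.7292,0.193,0.0035,0,0,0.431,0.7292,0.193,0.0035,0,0,0.431,0.7292,0.193,0.0035,0,0,0.431,0.7292,0.193,0.0035,0,0,0.431,0.7292,0.193,0.0035,0,0,0.431,0.7292,0.193,0.0035,0,0,0.431])

```text
t: 23.75
tool_pos: [0.4846, 0.347, 0.2402]
tool_rot: [-2.227, -2.215, 0.002]
contact_force: [0.5, 0.3, 0.4]
opening: 0.0856
grip_force: 0.0
```

```bash
python3 - <<'E'
from h import *
im,W=cloud('wrist'); rects(W,im,.042,.06,green)
plan([.4837,.3485,.095],0)
E
```

```text
[ 242  146   74  103 7241] c [485.6 347.6] size [97.6 66.8] z 0.0504 yaw -0.0
plan [ 0.0026 -0.0016  0.2425] [-0.0005  0.0002 -0.0035] |d| 0.146 yaw -0.31 pos [0.4848 0.347  0.2405] F [0.05 0.78 0.5 ] T [-0.004  0.01  -0.014] t 23.8 open 0.085
```

Emit:
apply_moves(rows=[0.001,0.0012,0.08,0,0,-0.0035,0.001,0.0012,0.16,0,0,-0.0035,0.001,0.0012,0.21,0,0,-0.0035,0.001,0.0012,0.235,0,0,-0.0035,0.001,0.0012,0.2425,0,0,-0.0035,0.001,0.0012,0.2425,0,0,-0.0035,0.001,0.0012,0.2425,0,0,-0.0035])

```text
t: 24.5
tool_pos: [0.4865, 0.3496, 0.098]
tool_rot: [2.219, 2.223, 0.006]
contact_force: [0.1, 0.4, 0.1]
opening: 0.0854
grip_force: 0.0
```

Emit:
apply_moves(rows=[0,0,0,0,0,0,0,0,0,0,0,0,0,0,0,0,0,0,0,0,0,0,0,0,0,0,0,0,0,0,0,0,0,0,0,0,0,0,0,0,0,0], grip=0, grip_force=60)

```text
t: 25.2
tool_pos: [0.4861, 0.3498, 0.0981]
tool_rot: [2.219, 2.224, 0.006]
contact_force: [-0.9, -0.3, 5.5]
opening: 0.0654
grip_force: 69.6
```

Emit:
apply_moves(rows=[0,0,-0.015,0,0,0,0,0,-0.05,0,0,0,0,0,-0.1,0,0,0,0,0,-0.15,0,0,0,0,0,-0.2,0,0,0,0,0,-0.25,0,0,0,0,0,-0.29,0,0,0,0,0,-0.32,0,0,0,0,0,-0.34,0,0,0,0,0,-0.35,0,0,0,0,0,-0.35,0,0,0,0,0,-0.35,0,0,0,0,0,-0.35,0,0,0,0,0,-0.35,0,0,0])

```text
t: 26.6
tool_pos: [0.4846, 0.3488, 0.3043]
tool_rot: [-2.218, -2.223, 0.003]
contact_force: [-0.1, 0.9, -5.1]
opening: 0.0655
grip_force: 68.5
```

```bash
python3 - <<'E'
from h import *
held(0,(.4837,.3485)); weigh(5); plan([.4837,.3485,.3],0)
im,W=cloud('scene'); rects(W,im,.042,.075,green); cv2.imwrite('pics/s7.png',im)
for k,(u,v,dx) in {'glass':(210,170,16),'cup':(265,175,16),'timer':(402,233,14)}.items():
    s=W[v-dx:v+dx,u-dx:u+dx].reshape(-1,3); s=s[(s[:,2]>.02)&(s[:,2]<.1)]
    print(k,np.median(s,0).round(3))
E
```

```text
slopes u,n [-0.0019 -0.005 ] lid top in (u,n,z) [[-0.0381, -0.0312, 0.2551], [0.0464, 0.034, 0.2581]] tcp un 0.0003 0.001
Fz -3.643 +- 0.139
plan [-0.0008 -0.0021  0.0093] [-0.0001 -0.0002  0.0014] |d| 0.006 yaw 0.13 pos [0.4849 0.349  0.3056] F [ 0.37  0.85 -4.13] T [ 0.003 -0.001  0.008] t 26.9 open 0.065
[305 193  38  21 620] c [677.3 -80.7] size [71.9 97.2] z 0.0594 yaw 39.3
[226 198  37  20 623] c [543.4  88.2] size [75.7 95. ] z 0.0597 yaw 37.6
glass [0.631 0.28  0.063]
cup [0.725 0.14  0.038]
timer [ 0.685 -0.306  0.042]
```

View pics/s7.png

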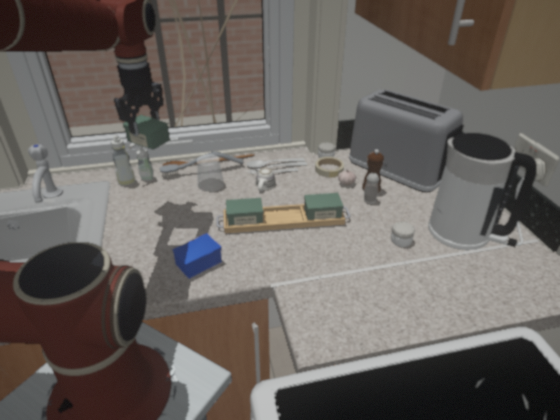

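The scene shows both light tins seated in the rack at (245,210) and (323,207). The heaviest is held level at (150,132), its underside about 20 cm up, and the bystanders haven't moved. Handing in.

```bash
python3 -c "
from station import ctrl
print(ctrl.finish_job())"
```

```text
the job is handed in; nothing more can be done
None
```

I handed the job in at about 27 s: the two lighter tins (about 0.22 and 0.16 kg) are seated in the rack's end pockets, and the heaviest (about 0.39 kg) is held level about 20 cm above the worktop; one light tin caught the rack's divider at about 24 N and pitched 7° in the grip before I re-levelled and seated it, and the glass, cup and timer did not move.

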